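Ink bottles up to the window sill

ROBOT

A 6-joint arm with a two-finger parallel gripper is mounted at the origin on the work surface. World frame = base frame: x ahead of the robot, y to its left, z up, the work surface at z = 0. Lengths are in mm, angles in rad, forces in N, time in s.
With the tool pointing down it reaches from about 300 to 775 mm from the base axis. Payload 14.6 kg.
Tool frame: the origin (TCP) lies on the mounting face of the last link; the fingertips stand 199 mm ahead of it and the grasp point (between the pads) lies 180 mm ahead of it; z points along the fingers, y is the line along which they close (so a half turn about z gives the same grasp; the last joint's range is limited). The gripper opens to 94 mm and grips with 3 to 60 N. Pads are 16 mm wide; open, the fingers measure 119 mm over their backs; the gripper's body (75 mm by 177 mm) begins 78 mm behind the grasp point.
Start: joints at [-1.338, 0.3, 1.521, -0, 1.321, -0.067], TCP at [162.424, -525.461, 404.646] pointing down, gripper open.
Joint ranges: [-3.03, 3.03], [-0.79, 2.21], [0.23, 2.52], [-1.04, 4.18], [0, 3.07], [-2.55, 2.55]. Speed limits (rad/s): [2.22, 2.22, 2.57, 3.14, 3.14, 3.14].

INTERFACE

Orientations are given as [roll, pitch, yaw] about the fixed x, y, z axes, in that order (R = Rz(yaw) Ry(pitch) Rx(roll)).
In Python, from cell import manip gives the robot as it stands. The module is installed in compiled form; this text tells all that it offers.
- The arm moves only by the shell command python3 -m creep 'ROWS' [FORCE]. ROWS is a JSON object of lists of equal length, an entry for each row: "slide": the shift along the world's x, y, z in cm, a list of three; "turn": the turn about the world's z in rad; "claw": the opening, from 0 (shut) to 1 (fully open). A call has 1 to 8 rows; each row shifts and turns the commanded pose from where the row before left it; what a row does not reach is not made up. A row lasts 1/8 s, in which the tool goes at most 62.5 mm and 10.7 degrees, less where a joint would pass 70% of its speed; a pose out of reach is approached as far as the arm can. A call with a gripper value outside its range is refused whole. The fingers move at their own pace and stop on an object; FORCE is the grip in N (left out, the last holds). Time passes only in rows, so rows that do not move let the fingers close. It gives the time, the measured TCP pose, the force, the opening and the grip force at its end, in the units of the state.
- manip.read_state(): the state, without advancing time (a new reading comes with each control period).
- manip.camera(name): name is "scene" or "side" or "wrist"; returns (picture, depth): 384x512x3 uint8, red, green, blue; 384x512 float32, mm along the optical axis (not along the pixel's ray), 0 where there is no reading.
- manip.calibration(name): a dict with "intrinsics" (3x3 intrinsics, pixels), "pose" (4x4, takes a point from camera to world coordinates). Camera axes: x right, y up, looking along -z (the intrinsics and any distortion apply to the point x, -y, -z); pixel columns grow to the right and rows downward; lengths in mm; the calibration is good to about 2 mm. A picture is of the moment at which its call begins: read the wrist's pose just before it. calibration takes no time and is no camera call; for the wrist camera it gives the pose at the moment of the call.
- manip.sign_off(): hands the job in; it is judged then, once.
Trained networks look in the newest picture that a camera, given by its name, has taken for a name from the list of things; names that differ only in an ending like _2 or _b are one class to them, and where a whole thing is asked for, a point or a joint stands for the part that bears it (a point fixed in the world has none). Each returns a list of dicts, best first, with "score" (0 to 1); they miss things now and then, are a little off and sometimes report something else, mostly with a low value. They report only what shows in the picture. A call takes as long as a camera call. They do not tell look-alikes from the thing itself.
- manip.cut_out(query, camera): "mask" (384x512 bool, what is visible of it) and "position" ([column, row] in pixels, amid what is visible of it).
The state is a dict: "clock": time; "joints": joint angles; "qd": joint speeds; "effort": joint torques, N m; "eef_pos": TCP position; "eef_rot": TCP orientation; "wrist_force": force on the tool from outside, world axes, zero at the start; "moment": the same for the moment, N m; "finger_gap": finger opening in mm; "finger_force": force on a finger pad.
Only numpy, scipy, OpenCV 4.12 (cv2) and the standard library are available. Lean on these libraries where they do the work, as an engineer would, in place of code of your own. Each camera call takes 0.05 s, during which the arm holds its last target. There are 200 camera calls.

TASK

At the bank counter's transfer lift, stand the fallen ink bottle upright on its own blue spot between or beside the two standing bottles and let go of it. Only then swing the cam lever by its yellow grip up to the point where the tray is lifted highest (lever straight up, tray level with the steel sill), and finish still holding it there with the gripper, because the lever springs back. Keep the other two bottles standing on their spots, and leave the telephone, ink pad and hand stamp where they are.

Things in the scene. Friction and masses are not known exactly. Their poses are not given: they have to be found in the camera images.
- station: The transfer lift, fixed to the counter: white base 195 x 250 mm, 28 mm high, with a steel sill 60 mm high, 300 mm long and 55 mm deep along its far side (from x = 145 to 200 mm in this frame) and a frame stub 95 mm high at each end of the sill. Origin on the counter under the middle blue spot; x points to the sill (away from the robot), y to the left along the row of spots, z up.
- tray: Grey lifting tray 187 x 250 mm (x from -45 to 142 mm, y from -125 to 125 mm in its own frame, axes as the station's) that carries the three bottles. Origin on its upper face at the middle blue spot; this face lies 45 mm above the counter at rest and 60 mm, level with the sill, at the highest lift. At the middle of its near edge a steel yoke 50 mm wide rises 38 mm above its face and reaches 28 mm towards the robot over the brass cam.
- place0 (a point): Centre of the left blue spot (50 x 50 mm) on the tray's face; spots are 90 mm apart.
- place1 (a point): Centre of the middle blue spot on the tray's face.
- place2 (a point): Centre of the right blue spot on the tray's face.
- bottle_fallen: Stamp-ink bottle: square white body 36 x 36 x 64 mm with a red label band, then a neck and a round black screw cap 24 mm across; 95 mm tall over all, 90 to 160 g, centre of mass about 34 mm from the foot. Origin at the centre of the foot, z axis from foot to cap. This one lies on one flat side on the tray, its foot at the one spot where no bottle stands (any of the three) and its cap roughly towards the sill.
- bottle_a: Stamp-ink bottle: square white body 36 x 36 x 64 mm with a red label band, then a neck and a round black screw cap 24 mm across; 95 mm tall over all, 90 to 160 g, centre of mass about 34 mm from the foot. Origin at the centre of the foot, z axis from foot to cap. Stands upright on one of the spots.
- bottle_b: Stamp-ink bottle: square white body 36 x 36 x 64 mm with a red label band, then a neck and a round black screw cap 24 mm across; 95 mm tall over all, 90 to 160 g, centre of mass about 34 mm from the foot. Origin at the centre of the foot, z axis from foot to cap. Stands upright on one of the spots.
- cam_lever (a joint): Angle of the cam lever, rad. 0: at rest, the lever points to the left (station +y) and 0.22 rad above level. It grows as the lever swings up; at 1.35 the lever is straight up and the cam lifts highest (15 mm); beyond that the tray sinks again, to the stop at 1.85. A spring and the load pull it back to 0: about 3 to 6 N at the grip all the way.
- cam_axis (a point): Point on the lever's turning axis, 45 mm above the counter at the near face of the station, in line with the middle of the yellow grip. The axis runs along the station's x.
- lever_grip: Yellow round grip with a black end cap of the cam lever, 20 mm across and 60 mm long, freely turning sleeve, parallel to the station's x and sticking out towards the robot from the lever's end. Origin at its middle, 100 mm from the point cam_axis. The dark steel lever arm adjoins its far end (30 mm from the middle). The sleeve turns on its pin, so a gripper that holds it need not tilt with the lever.
- phone: White desk telephone 190 x 120 x 65 mm, origin under its centre. Leave alone.
- ink_pad: Flat black ink pad 110 x 75 x 19 mm, origin under its centre. Leave alone.
- wood_stamp: Wooden hand stamp standing on its foot, 42 mm across, 80 mm tall, origin under its centre. Leave alone.
There are look-alikes about, which are no part of the job. Leave any green look-alike of the bottle_a alone.

How it is judged:
By the outcome, as a careful person would: the job done as asked, in the order asked, and still so for the second after the job is handed in, while the arm keeps its last pose, push and grip.
It also fails if it takes over 58 s, if anything falls off the work surface, if the arm or the gripper's body presses on something with over 40 N, if the wrist force passes 120 N, or if a joint passes its speed limit or range.

## Working session

There is one attempt and no reset: what is moved stays moved. The work goes in short steps, Python scripts to look and compute and a shell command to move; the robot and the scene stay as the last step left them, time stands still between calls to the robot, and variables do not carry over. Pictures are saved under pics/ and viewed, at most 10 in all, crops included, and the job is handed in when it is done.

```bash
mkdir -p pics
cat > h.py <<'E'
import numpy as np, cv2
from cell import manip
def snap(cam, fn=None):
    c=manip.calibration(cam); im,d=manip.camera(cam)
    if fn: cv2.imwrite('pics/'+fn, im[:,:,::-1])
    return im,d,np.array(c['intrinsics']),np.array(c['pose'])
def cloud(d,K,T):
    v,u=np.indices(d.shape); 
    P=np.stack([(u-K[0,2])/K[0,0]*d, -(v-K[1,2])/K[1,1]*d, -d],-1)
    W=P@T[:3,:3].T+T[:3,3]; W[d<=0]=np.nan
    return W
E
python3 - <<'E'
from h import *
s=manip.read_state(); print(s['clock'],s['eef_pos'],s['eef_rot'],s['finger_gap'])
ims=[]
for c in ('scene','side'):
    im,d,K,T=snap(c,c+'0.png'); W=cloud(d,K,T); np.save(c+'.npy',W); print(c,K.tolist(),T.round(2).tolist(), manip.calibration(c).keys())
    for q in ('bottle_fallen','bottle_a','lever_grip','tray','station','phone','ink_pad','wood_stamp'):
        for r in manip.cut_out(q,c)[:5]:
            m=np.array(r['mask'],bool); w=W[m]
            print(q,round(r['score'],2),np.round(r['position']),m.sum(),np.nanmedian(w,0).round(),np.nanpercentile(w,5,axis=0).round(),np.nanpercentile(w,95,axis=0).round())
E
```

```text
0.0 [ 162.43283098 -525.43973099  404.07541056] [-3.14040476e+00 -8.66616720e-05  2.99806812e-01] 94.05483837424997
scene [[391.16137848156126, 0.0, 260.1151222363826], [0.0, 391.16137848156126, 198.9045476172074], [0.0, 0.0, 1.0]] [[-0.53, -0.48, 0.7, 1377.15], [0.85, -0.28, 0.45, 512.72], [-0.02, 0.83, 0.56, 737.48], [0.0, 0.0, 0.0, 1.0]] dict_keys(['intrinsics', 'pose'])
bottle_fallen 0.6 [214. 196.] 367 [ 598. -149.   75.] [ 565. -174.   53.] [ 640. -133.   85.]
bottle_fallen 0.46 [226. 222.] 6043 [693. -41.  48.] [ 513. -234.   10.] [785.  66.  82.]
bottle_a 0.84 [266. 207.] 414 [600.  35.  95.] [574.  14.  56.] [607.  47. 141.]
bottle_a 0.75 [243. 197.] 408 [570. -49.  92.] [547. -79.  48.] [583. -35. 141.]
bottle_a 0.72 [326. 212.] 324 [488. 181.  57.] [471. 166.  12.] [496. 196.  97.]
bottle_a 0.64 [305. 225.] 429 [566. 142.  49.] [551. 116.   7.] [579. 158.  97.]
lever_grip 0.45 [296. 194.] 101 [469.  64.  76.] [448.  53.  65.] [500.  73.  80.]
tray 0.71 [245. 196.] 388 [570. -49.  94.] [556. -76.  53.] [583. -35. 141.]
tray 0.56 [235. 213.] 2477 [631. -46.  47.] [ 525. -165
[... 1014 characters left out ...]
  7.] [576. 160.  94.]
bottle_a 0.88 [242. 199.] 492 [588.  44.  92.] [571.  -7.  45.] [606.  49. 139.]
bottle_a 0.85 [252. 180.] 473 [560. -46.  94.] [541. -60.  53.] [580. -33. 139.]
bottle_a 0.54 [241. 166.] 248 [ 605. -151.   72.] [ 556. -173.   52.] [ 641. -137.   83.]
lever_grip 0.7 [242. 168.] 251 [ 605. -151.   73.] [ 553. -173.   55.] [ 640. -136.   83.]
tray 0.82 [226. 198.] 2374 [643. -26.  45.] [ 519. -162.   41.] [709.  54.  59.]
station 0.8 [214. 200.] 5991 [676. -11.  46.] [ 499. -229.    8.] [772.  68.  82.]
phone 0.92 [271. 141.] 1442 [ 540. -365.   40.] [ 454. -461.    7.] [ 626. -356.   66.]
wood_stamp 0.65 [302. 316.] 547 [421. 358.  25.] [404. 340.   2.] [437. 369.  77.]
```

View pics/scene0.png

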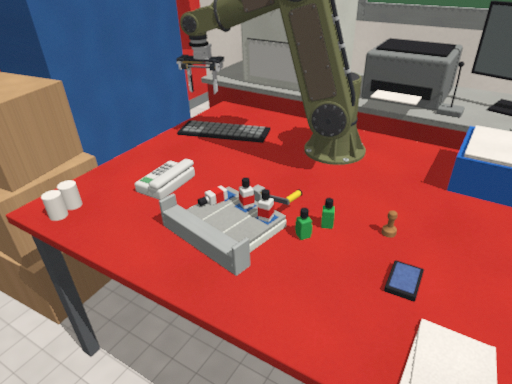

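View pics/side0.png

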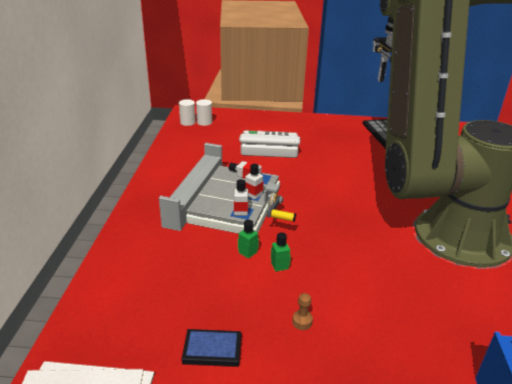

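The scene shows three candidates for the fallen bottle:
- White/red bottle lying at scene (214,196) and side (241,168). This fits the description.
- Two standing white bottles at scene (243,197) and (266,207).
- Two green look-alikes at scene (305,225) and (326,212), to be left alone.

The fallen bottle is on the right spot. The yellow grip is at scene (293,197) and side (284,215).

```bash
python3 -m creep '{"slide":[[4.2,4.4,0],[4.2,4.4,0],[4.2,4.4,0],[4.2,4.4,0],[4.2,4.4,0],[4.2,4.4,0],[4.2,4.4,0],[4.2,4.4,0]],"turn":[-0.1,-0.1,-0.1,-0.1,-0.1,-0.1,0,0],"claw":[1,1,1,1,1,1,1,1]}' 5
python3 - <<'E'
from h import *
for c in ('scene','side'):
    W=np.load(c+'.npy'); im=cv2.imread(f'pics/{c}0.png')[:,:,::-1].astype(int)
    R,G,B=im[...,0],im[...,1],im[...,2]
    dark=(im.max(-1)<70)&(W[...,2]>118)&(W[...,2]<150)&(abs(W[...,0]-575)<60)&(abs(W[...,1])<110)
    n,l,st,ce=cv2.connectedComponentsWithStats(dark.astype(np.uint8))
    for i in range(1,n):
        if st[i,4]>8: w=W[l==i]; print(c,'cap',st[i,4],np.nanmedian(w,0).round(),np.nanmin(w,0).round(),np.nanmax(w,0).round())
    y=(R>150)&(G>120)&(B<80)&(W[...,0]<560)&(W[...,0]>400)&(abs(W[...,1])<150); w=W[y]; w=w[~np.isnan(w[:,0])]
    m=np.median(w,0); u,s,v=np.linalg.svd(w-m); print(c,'grip',len(w),m.round(),v[0].round(2),np.ptp((w-m)@v[0]).round())
    f=(abs(W[...,0]-590)<70)&(abs(W[...,1]+155)<40)&(W[...,2]>57)&(W[...,2]<100); w=W[f]; m=np.median(w,0); u,s,v=np.linalg.svd(w-m); print(c,'fallen',len(w),m.round(),v[0].round(2),w.min(0).round(),w.max(0).round())
E
```

```text
clock: 1.9
eef_pos: [499.5, -171.7, 404.9]
eef_rot: [3.142, -0.0, -0.3]
wrist_force: [0.5, -1.9, 0.7]
finger_gap: 94.1
finger_force: 0.0
scene cap 56 [569. -54. 135.] [553. -67. 119.] [574. -45. 145.]
scene cap 65 [597.  31. 134.] [584.  21. 119.] [601.  40. 143.]
scene grip 92 [481.  64.  77.] [ 0.98 -0.19  0.01] 66.0
scene fallen 346 [ 600. -153.   76.] [ 0.92 -0.39 -0.09] [ 552. -184.   57.] [ 648. -127.   86.]
side cap 70 [562. -48. 134.] [552. -65. 119.] [571. -42. 142.]
side cap 82 [589.  37. 134.] [579.  21. 119.] [598.  42. 142.]
side grip 165 [480.  65.  72.] [-0.3   0.91  0.27] 153.0
side fallen 240 [ 604. -153.   73.] [-0.97  0.23  0.08] [ 551. -179.   57.] [ 646. -130.   85.]
```

Run:
```python
from h import *
im,d,K,T=snap('wrist','w1.png'); W=cloud(d,K,T); np.save('w1.npy',W); print(K.round().tolist(),T.round(2).tolist())
for q in ('bottle_fallen','lever_grip','place0'):
    for r in manip.cut_out(q,'wrist')[:4]:
        m=np.array(r['mask'],bool); w=W[m]; print(q,round(r['score'],2),np.round(r['position']),m.sum(),np.nanmedian(w,0).round(),np.nanpercentile(w,5,axis=0).round(),np.nanpercentile(w,95,axis=0).round())
```

```text
[[319.0, 0.0, 259.0], [0.0, 319.0, 193.0], [0.0, 0.0, 1.0]] [[-0.3, 0.92, 0.27, 580.03], [-0.96, -0.28, -0.08, -196.0], [0.0, -0.28, 0.96, 385.63], [0.0, 0.0, 0.0, 1.0]]
bottle_fallen 0.63 [216.  94.] 3886 [ 597. -162.   81.] [ 561. -180.   66.] [ 640. -138.   83.]
lever_grip 0.74 [ 70. 263.] 1104 [479.  54.  75.] [451.  46.  65.] [505.  66.  77.]
place0 0.96 [127.  85.] 37121 [636. -70.  46.] [ 523. -181.   44.] [705.  35.  47.]
```

View pics/w1.png

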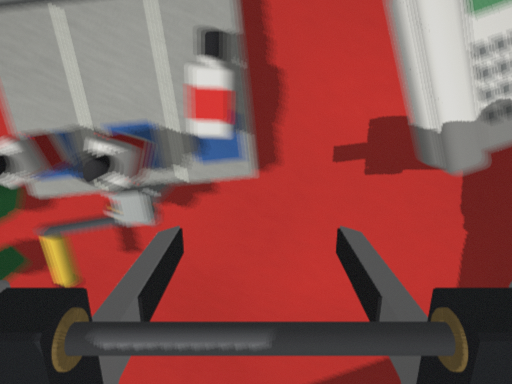

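The wrist view shows the fallen bottle's body at (210,98), its black cap at (216,43) towards the sill, and its blue spot at (220,145). There is a raised rib at (165,90) beside it. The grip is at (60,260).

Run:
```python
from h import *
im,d,K,T=snap('wrist','w2.png'); W=cloud(d,K,T); I=im.astype(int); s=manip.read_state(); print(s['eef_pos'].round(1) if hasattr(s['eef_pos'],'round') else s['eef_pos'])
R,G,B=I[...,0],I[...,1],I[...,2]
reg=lambda c,r:(abs(np.indices(d.shape)[1]-c)<r)
f=(W[...,2]>57)&(W[...,2]<100)&(abs(W[...,0]-600)<75)&(abs(W[...,1]+155)<40)
body=f&(W[...,2]>74); w=W[body]; (c,sz,a)=cv2.minAreaRect(w[:,:2].astype(np.float32)); print('fallen top',c,sz,a,np.median(w[:,2]))
capm=f&(I.max(-1)<75); w=W[capm]; print('cap',len(w),np.median(w,0),w.min(0),w.max(0))
bl=(B>R+50)&(B>G+25)&(abs(W[...,2]-46)<8)
n,l,st,ce=cv2.connectedComponentsWithStats(bl.astype(np.uint8))
for i in range(1,n):
    if st[i,4]>150: w=W[l==i]; print('blue',st[i],cv2.minAreaRect(w[:,:2].astype(np.float32)),np.median(w[:,2]))
y=(R>150)&(G>120)&(B<90)&(abs(W[...,1]-60)<60); w=W[y]; print('grip',len(w),cv2.minAreaRect(w[:,:2].astype(np.float32)),np.percentile(w[:,2],95))
t=(abs(W[...,2]-46)<5)&(abs(W[...,0]-600)<130)&(I.max(-1)-I.min(-1)<30); w=W[t]; print('tray',cv2.minAreaRect(w[:,:2].astype(np.float32)),np.median(w[:,2]))
```

```text
[ 498.2 -173.7  404.5]
fallen top (601.364013671875, -160.86618041992188) (36.72341537475586, 94.33562469482422) 70.29551696777344 81.30120393661946
cap 696 [ 633.86978159 -174.28528219   73.54090144] [ 620.31776355 -186.94514355   59.81409407] [ 647.38512617 -159.48790258   76.71348495]
blue [ 199  114   49   51 1266] ((550.2743530273438, -146.47642517089844), (49.491661071777344, 48.92032241821289), 79.08696746826172) 46.060930262955424
blue [110 123  55  46 684] ((569.2122802734375, -58.053802490234375), (49.6253776550293, 48.41120529174805), 77.63749694824219) 46.059113021854785
blue [ 40 133  42  48 486] ((585.2059326171875, 29.04448699951172), (46.67964553833008, 49.846073150634766), 76.1341781616211) 46.04564722715202
grip 646 ((479.2900390625, 59.48228454589844), (16.94060516357422, 56.92722702026367), 78.12142944335938) 77.57115283870951
tray ((600.0486450195312, -148.43911743164062), (605.9638671875, 259.4293518066406), 89.93179321289062) 45.35937959085078
```

View pics/w2.png

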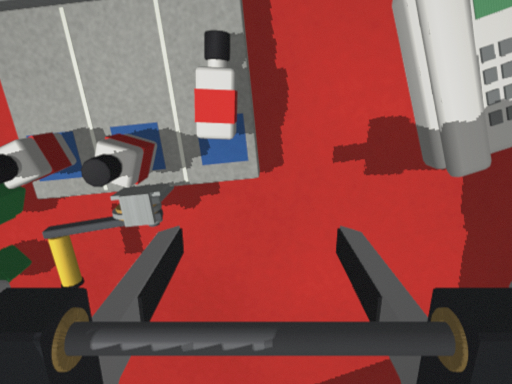

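The image is sharp now. The body is at (215,103), the cap at (216,44), spot 2 at (223,140) and the grip at (65,260). Measured in world coordinates:
- Station yaw is about -0.20, and the tray face is at about 46 mm.
- The fallen bottle's axis is at yaw -0.34, with its cap centre at about (636,-173,63).
- Place2 is at (550,-146.5).
- The grip is at (479,59.5,67).

Next I grasp the cap.

```bash
python3 -m creep '{"slide":[[4.6,0,-2],[4.6,0,-2],[4.6,0,-2],[0,0,-3],[0,0,-3],[0,0,-2],[0,0,-1.15],[0,0,0]],"turn":[-0.044,0,0,0,0,0,0,0],"claw":[1,1,1,1,1,1,1,1]}' 8
python3 - <<'E'
from h import *
im,d,K,T=snap('wrist','w3.png'); print(manip.read_state()['eef_pos'])
W=cloud(d,K,T); I=im.astype(int)
f=(W[...,2]>57)&(W[...,2]<90)&(abs(W[...,0]-600)<75)&(abs(W[...,1]+160)<40)&(I.max(-1)<75)
n,l,st,ce=cv2.connectedComponentsWithStats(f.astype(np.uint8))
for i in range(1,n):
    if st[i,4]>100: print(st[i],np.median(W[l==i],0),W[l==i].min(0),W[l==i].max(0))
E
```

```text
clock: 3.15
eef_pos: [636.3, -173.9, 253.1]
eef_rot: [3.142, 0.0, -0.345]
wrist_force: [0.4, -0.5, 0.1]
finger_gap: 93.7
finger_force: 0.0
[ 636.45604686 -173.79064176  253.88611567]
[ 239  226   41   52 1933] [ 638.61684937 -173.6286288    72.73342334] [ 613.43224418 -187.01372985   57.08705107] [ 649.83563037 -156.24324858   76.58848614]
[163 229  21  53 537] [ 654.94643869 -130.02467427   75.7855471 ] [ 645.68983647 -132.63277139   57.00362299] [ 661.85689373 -126.61660083   89.98194785]
```

View pics/w3.png

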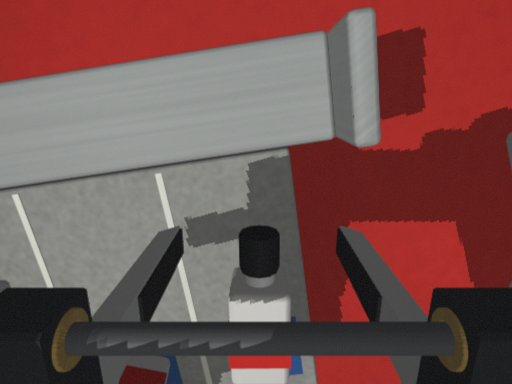

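The cap at (259,250) sits midway between the finger tips. I lower about 5 mm and close.

```bash
python3 -m creep '{"slide":[[0,0,-0.4],[0,0,0],[0,0,0],[0,0,0],[0,0,0],[0,0,0]],"turn":[0,0,0,0,0,0],"claw":[1,0,0,0,0,0]}' 8
```

```text
clock: 3.95
eef_pos: [636.4, -173.5, 249.2]
eef_rot: [-3.142, -0.0, -0.344]
wrist_force: [-0.7, 0.1, 0.1]
finger_gap: 47.3
finger_force: 0.0
```

```bash
python3 -m creep '{"slide":[[0,0,0],[0,0,0],[0,0,0],[0,0,0],[0,0,0]],"turn":[0,0,0,0,0],"claw":[0,0,0,0,0]}' 8
```

```text
clock: 4.58
eef_pos: [636.4, -173.4, 249.1]
eef_rot: [3.142, 0.0, -0.344]
wrist_force: [-0.0, -0.4, 0.4]
finger_gap: 23.5
finger_force: 8.0
```

```bash
python3 -m creep '{"slide":[[-0.25,0.09,0.95],[-0.33,0.12,0.93],[-0.44,0.16,0.87],[-0.52,0.19,0.83],[-0.6,0.22,0.74],[-0.7,0.25,0.68],[-0.76,0.27,0.57],[-0.81,0.29,0.5]],"turn":[0,0,0,0,0,0,0,0],"claw":[0,0,0,0,0,0,0,0]}' 8
python3 -m creep '{"slide":[[-0.86,0.31,0.39],[-0.88,0.32,0.3],[-0.91,0.33,0.2],[-0.92,0.33,0.1],[-0.86,0.31,0.1],[-0.84,0.3,0.1],[0,0,0.6],[0,0,0]],"turn":[0,0,0,0,0,0,0,0],"claw":[0,0,0,0,0,0,0,0]}' 8
python3 - <<'E'
from h import *
im,d,K,T=snap('scene','s1.png'); a=cv2.resize(im[150:260,170:330,::-1],None,fx=3.2,fy=3.2)
im,d,K,T=snap('side','sd1.png'); b=cv2.resize(im[130:260,200:330,::-1],(352,352))
cv2.imwrite('pics/c1.png',np.hstack([a[:352,:],b])[:, :800])
E
```

```text
clock: 5.58
eef_pos: [591.8, -157.3, 310.2]
eef_rot: [-3.142, 0.0, -0.344]
wrist_force: [-0.4, -0.1, -1.3]
finger_gap: 24.0
finger_force: 8.0
clock: 6.58
eef_pos: [539.8, -138.6, 328.5]
eef_rot: [-3.142, -0.001, -0.344]
wrist_force: [-0.2, -0.0, -0.6]
finger_gap: 23.6
finger_force: 8.0
```

View pics/c1.png

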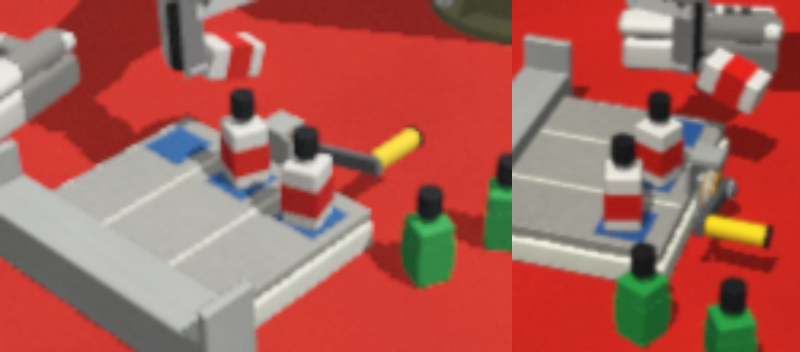

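The bottle is held by its cap at about (235,50) in the left crop, but it stays tilted with its foot towards the robot, so it did not pivot in the pads. Both other bottles still stand. I ease the grip in steps so gravity swings it down, with the foot kept low over its spot.

```bash
python3 -m creep '{"slide":[[0.5,-0.4,0],[0.5,-0.4,0],[0,0,0],[0,0,0]],"turn":[0.07,0.074,0,0],"claw":[0,0,0,0]}' 5
cat > look.py <<'E'
from h import *
# tilt of held bottle from side+scene clouds: points white/red near the gripper, below it
s=manip.read_state(); p=np.array(s['eef_pos']); print(s['clock'],p.round(1),s['finger_gap'],s['finger_force'])
for c in ('side','scene'):
    im,d,K,T=snap(c); W=cloud(d,K,T); I=im.astype(int)
    red=(I[...,0]>140)&(I[...,1]<70)&(I[...,2]<70)&(W[...,2]>62)&(np.hypot(W[...,0]-p[0],W[...,1]-p[1])<110)&(W[...,2]<200)&(W[...,1]<-95)
    w=W[red]
    if len(w): print(c,len(w),'label',(np.median(w,0)-p+[0,0,180]).round(1),'(upright: about 0,0,-53)')
E
python3 look.py
```

```text
clock: 7.18
eef_pos: [549.6, -146.5, 327.5]
eef_rot: [-3.142, 0.0, -0.202]
wrist_force: [0.3, 0.3, -0.7]
finger_gap: 23.7
finger_force: 5.0
7.175 [ 549.6 -146.5  327.5] 23.702072636931028 4.999965280294418
side 149 label [-31.2  22.  -51.5] (upright: about 0,0,-53)
scene 61 label [-21.7  22.4 -53.2] (upright: about 0,0,-53)
```

```bash
python3 -m creep '{"slide":[[0,0,0],[0,0,0],[0,0,0]],"turn":[0,0,0],"claw":[0,0,0]}' 4; python3 look.py
python3 -m creep '{"slide":[[0,0,0],[0,0,0],[0,0,0]],"turn":[0,0,0],"claw":[0,0,0]}' 3; python3 look.py
```

```text
clock: 7.65
eef_pos: [549.6, -146.5, 327.8]
eef_rot: [-3.142, -0.0, -0.2]
wrist_force: [-0.4, 0.4, -0.8]
finger_gap: 23.9
finger_force: 4.0
7.65 [ 549.6 -146.5  327.8] 23.922659672185116 3.9999619871377945
side 154 label [-30.4  21.9 -51.1] (upright: about 0,0,-53)
scene 64 label [-22.8  22.1 -53.1] (upright: about 0,0,-53)
clock: 8.12
eef_pos: [549.6, -146.6, 327.7]
eef_rot: [-3.142, 0.0, -0.2]
wrist_force: [0.7, 0.9, -1.3]
finger_gap: 23.9
finger_force: 3.0
8.125 [ 549.6 -146.6  327.7] 23.903121761711297 2.9999475181102753
side 154 label [-30.4  21.3 -51.4] (upright: about 0,0,-53)
scene 65 label [-21.1  22.3 -53.7] (upright: about 0,0,-53)
```

Run:
```python
from h import *
im,d,K,T=snap('scene'); a=cv2.resize(im[150:260,170:330,::-1],None,fx=3.2,fy=3.2)
im,d,K,T=snap('side'); b=cv2.resize(im[130:240,200:310,::-1],(352,352))
cv2.imwrite('pics/c2.png',np.hstack([a[:352,:448],b]))
```

```text
(no output)
```

View pics/c2.png

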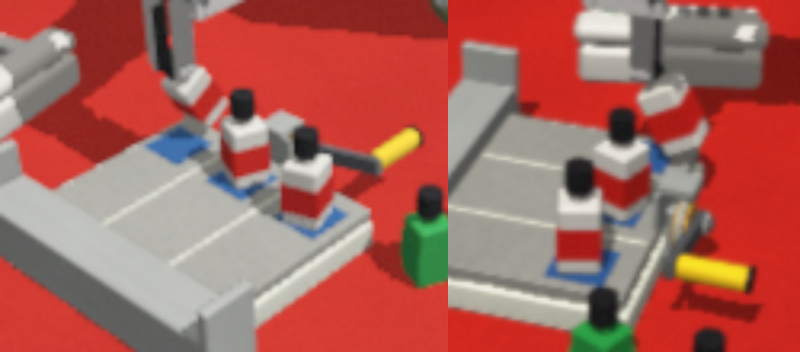

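The bottle hangs about 28° off vertical, with its foot towards the robot. I set its lower foot edge on the spot, 42 mm further on, and roll it upright about that edge.

```bash
python3 -m creep '{"slide":[[1.4,-0.28,0],[1.4,-0.28,0],[1.3,-0.26,-0.5],[0,0,-0.7],[0,0,-0.4],[0,0,-0.2],[0,0,-0.1],[0,0,0]],"turn":[0,0,0,0,0,0,0,0],"claw":[0,0,0,0,0,0,0,0]}' 4; python3 look.py
```

```text
clock: 9.32
eef_pos: [590.5, -154.7, 309.3]
eef_rot: [3.141, -0.001, -0.2]
wrist_force: [1.5, -0.1, 4.4]
finger_gap: 23.6
finger_force: 4.1
9.325 [ 590.5 -154.7  309.3] 23.580499690051155 4.134238220140105
side 69 label [-37.5  12.6 -42.8] (upright: about 0,0,-53)
scene 59 label [-19.7  21.3 -46.8] (upright: about 0,0,-53)
```

```bash
python3 -m creep '{"slide":[[-0.59,0.12,0.15],[-0.59,0.12,0.12],[-0.59,0.12,0.08],[-0.59,0.12,0.05],[-0.59,0.12,0.0],[-0.59,0.12,0.0],[0,0,0],[0,0,0]],"turn":[0,0,0,0,0,0,0,0],"claw":[0,0,0,0,0,0,0,0]}' 4; python3 look.py
```

```text
clock: 10.42
eef_pos: [555.3, -147.6, 312.7]
eef_rot: [3.142, -0.0, -0.2]
wrist_force: [-0.6, 0.3, -1.0]
finger_gap: 24.0
finger_force: 4.0
10.425 [ 555.3 -147.6  312.7] 23.971146107681395 3.999982550740242
side 73 label [-15.4  20.1 -51. ] (upright: about 0,0,-53)
scene 67 label [ -7.8  18.5 -52.6] (upright: about 0,0,-53)
```

```bash
python3 -m creep '{"slide":[[0,0,0.4],[1.0,-0.2,0],[0.9,-0.18,0],[0,0,-0.4],[0,0,-0.25],[-0.7,0.14,0],[-0.7,0.14,-0.1],[-0.7,0.14,-0.1]],"turn":[0,0,0,0,0,0,0,0],"claw":[0,0,0,0,0,0,0,0]}' 4; python3 look.py
```

```text
clock: 11.52
eef_pos: [553.0, -147.1, 308.8]
eef_rot: [3.141, -0.002, -0.2]
wrist_force: [5.1, -0.6, 12.9]
finger_gap: 24.4
finger_force: 10.9
11.525 [ 553.  -147.1  308.8] 24.393886777668317 10.908954643673496
side 21 label [ -4.2  19.5 -47.2] (upright: about 0,0,-53)
scene 59 label [  7.4  15.9 -50.7] (upright: about 0,0,-53)
```

```bash
python3 -m creep '{"slide":[[-0.2,0,0.15],[-0.1,0.05,0],[0,0,0]],"turn":[0,0,0],"claw":[0,0,0]}' 4; python3 look.py
python3 - <<'E'
from h import *
im,d,K,T=snap('scene'); a=cv2.resize(im[150:260,170:330,::-1],None,fx=3.2,fy=3.2)
im,d,K,T=snap('side'); b=cv2.resize(im[130:240,200:310,::-1],(352,352))
cv2.imwrite('pics/c3.png',np.hstack([a[:352,:448],b]))
E
```

```text
clock: 12.0
eef_pos: [550.0, -146.6, 309.4]
eef_rot: [-3.141, 0.001, -0.2]
wrist_force: [0.9, 0.2, -0.8]
finger_gap: 23.7
finger_force: 5.8
12.0 [ 550.  -146.6  309.4] 23.713930152559954 5.829016782445251
side 34 label [ -4.1  20.  -48.2] (upright: about 0,0,-53)
scene 58 label [  7.4  16.7 -49.4] (upright: about 0,0,-53)
```

View pics/c3.png

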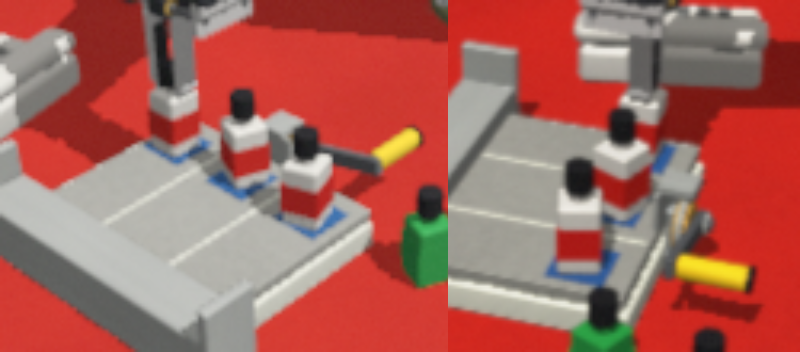

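It now stands upright on the right blue spot (left crop, 175,125). I release it gently and retreat straight up.

```bash
python3 -m creep '{"slide":[[0,0,-0.1],[0,0,0],[0,0,0],[0,0,0],[0,0,0],[0,0,0]],"turn":[0,0,0,0,0,0],"claw":[0,0.3,0.35,0.45,0.5,0.5]}' 3
python3 -m creep '{"slide":[[0,0,1],[0,0,2],[0,0,4],[0,0,3],[-4,0,1],[-5,0,0],[-5,0,0],[0,0,0]],"turn":[0,0,0,0,0,0,0,0],"claw":[0.5,0.5,0.5,0.6,0.6,0.6,0.6,0.6]}'
python3 - <<'E'
from h import *
im,d,K,T=snap('wrist','w4.png'); W=cloud(d,K,T); I=im.astype(int); R,G,B=I[...,0],I[...,1],I[...,2]
m=(I.max(-1)<75)&(W[...,2]>137)&(W[...,2]<146)&(W[...,0]>520)
n,l,st,ce=cv2.connectedComponentsWithStats(m.astype(np.uint8))
for i in range(1,n):
    if st[i,4]>80: print('cap',st[i],np.median(W[l==i],0).round(1),np.ptp(W[l==i],axis=0).round())
y=(R>150)&(G>120)&(B<90)&(abs(W[...,1]-60)<60); w=W[y]; print('grip',len(w),cv2.minAreaRect(w[:,:2].astype(np.float32)) if len(w) else '',np.percentile(w[:,2],95) if len(w) else '')
E
```

```text
clock: 12.95
eef_pos: [550.2, -146.7, 308.7]
eef_rot: [-3.142, 0.0, -0.2]
wrist_force: [0.3, -0.4, 0.1]
finger_gap: 47.0
finger_force: 0.0
clock: 13.95
eef_pos: [408.2, -146.5, 419.9]
eef_rot: [3.141, -0.002, -0.201]
wrist_force: [0.4, -0.6, -0.3]
finger_gap: 56.4
finger_force: 0.0
cap [206   0  32  32 814] [ 554.1 -147.2  140.3] [21. 22.  6.]
cap [ 84  12  34  34 874] [563.3 -57.7 140.3] [23. 24.  5.]
grip 833 ((484.66302490234375, 83.82318115234375), (66.47249603271484, 56.780216217041016), 78.22978973388672) 77.63773449169591
```

View pics/w4.png

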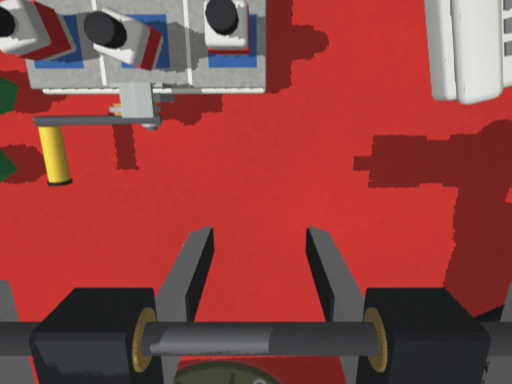

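All three bottles stand on their spots: caps at (222,17), (104,30) and (5,30), with the new one at (554,-147,140), about 4 mm off centre. The grip is at (54,155). Next I move to the grip.

```bash
python3 -m creep '{"slide":[[1.8,5.1,0],[1.8,5.1,0],[1.8,5.1,0],[1.7,5.2,-1],[0,0,-4],[0,0,-4],[0,0,-3],[0,0,0]],"turn":[0,0,0,0,0,0,0,0],"claw":[0.7,0.7,0.7,0.7,0.7,0.7,0.7,0.7]}' 30
python3 - <<'E'
from h import *
im,d,K,T=snap('wrist','w5.png'); W=cloud(d,K,T); I=im.astype(int); R,G,B=I[...,0],I[...,1],I[...,2]
y=(R>150)&(G>120)&(B<90)&(abs(W[...,1]-60)<40)&(W[...,2]<95); w=W[y]; print('grip',len(w),np.nanmedian(w,0),cv2.minAreaRect(w[:,:2].astype(np.float32)),np.percentile(w[:,2],95))
im,d,K,T=snap('side'); W=cloud(d,K,T); I=im.astype(int); R,G,B=I[...,0],I[...,1],I[...,2]
y=(R>150)&(G>120)&(B<80)&(abs(W[...,1]-60)<40)&(abs(W[...,0]-480)<50); w=W[y]; print('side grip',len(w),np.nanmedian(w,0),np.nanmax(w,0))
E
```

```text
clock: 15.0
eef_pos: [481.7, 58.7, 297.3]
eef_rot: [3.141, 0.003, -0.2]
wrist_force: [0.6, 0.2, 0.4]
finger_gap: 65.4
finger_force: 0.0
grip 1680 [480.06577565  59.60323292  76.07082944] ((468.38787841796875, 63.6650276184082), (18.781078338623047, 80.38365173339844), 75.51820373535156) 77.6332108068043
side grip 105 [469.99250357  65.29914448  72.50766533] [508.02638313  75.95206757  79.02407741]
```

View pics/w5.png

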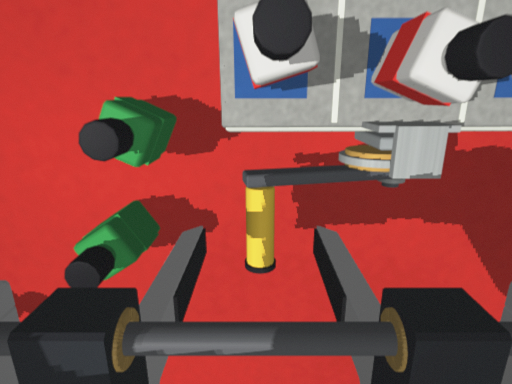

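The grip at (260,228) lies midway between the fingers, and the green bottles at (125,130) and (115,245) are clear of them. I descend and close.

```bash
python3 -m creep '{"slide":[[-0.1,0.05,-2],[-0.1,0.05,-2],[0,0,-1],[0,0,0],[0,0,0],[0,0,0],[0,0,0],[0,0,0]],"turn":[0,0,0,0,0,0,0,0],"claw":[0.7,0.7,0.7,0,0,0,0,0]}' 30
python3 -m creep '{"slide":[[0,0,0],[0,0,0],[0,0,0]],"turn":[0,0,0],"claw":[0,0,0]}' 30
```

```text
clock: 16.1
eef_pos: [479.2, 59.2, 248.9]
eef_rot: [3.141, -0.0, -0.2]
wrist_force: [-0.5, -17.5, -1.4]
finger_gap: 19.2
finger_force: 27.4
clock: 16.48
eef_pos: [479.2, 59.0, 248.8]
eef_rot: [3.141, -0.0, -0.2]
wrist_force: [-1.3, -5.8, 1.9]
finger_gap: 19.3
finger_force: 30.0
```

```bash
python3 -m creep '{"slide":[[-0.04,-0.22,0.82],[-0.06,-0.28,0.79],[-0.07,-0.345,0.77],[-0.08,-0.41,0.73],[-0.095,-0.47,0.7],[-0.105,-0.52,0.65],[-0.12,-0.58,0.61],[-0.13,-0.62,0.56]],"turn":[0,0,0,0,0,0,0,0],"claw":[0,0,0,0,0,0,0,0]}' 30
```

```text
clock: 17.48
eef_pos: [472.2, 24.6, 305.4]
eef_rot: [-3.141, -0.0, -0.2]
wrist_force: [3.8, -3.2, -9.7]
finger_gap: 19.0
finger_force: 30.0
```

```bash
python3 -m creep '{"slide":[[-0.135,-0.67,0.5],[-0.145,-0.705,0.44],[-0.15,-0.745,0.38],[-0.155,-0.765,0.31],[-0.16,-0.795,0.25],[-0.165,-0.8,0.18],[-0.165,-0.82,0.11],[-0.165,-0.82,0.04]],"turn":[0,0,0,0,0,0,0,0],"claw":[0,0,0,0,0,0,0,0]}' 30
python3 -m creep '{"slide":[[0,0,0],[0,0,0]],"turn":[0,0],"claw":[0,0]}' 30
cat > lv.py <<'E'
from h import *
s=manip.read_state(); print(np.round(s['eef_pos'],1),np.round(s['wrist_force'],1),s['finger_gap'])
for c in ('side','scene'):
    im,d,K,T=snap(c,c+'_lv.png'); W=cloud(d,K,T); I=im.astype(int)
    X=np.array([.98,-.2]);Y=np.array([.2,.98]); q=W[...,:2]-[568.5,-58.3]; sx=q@X; sy=q@Y
    z=W[...,2]; g=I.max(-1)-I.min(-1)<25
    t=g&(sx>30)&(sx<135)&(abs(sy)<115)&(z<80); si=g&(sx>150)&(sx<195)&(abs(sy)<130)&(z<80)
    print(c,'tray z',np.median(z[t]).round(1),'sill z',np.median(z[si]).round(1))
    k=(I.max(-1)<75)&(z>135)&(z<175)&(abs(sx)<30)&(abs(sy)<120)
    n,l,st,ce=cv2.connectedComponentsWithStats(k.astype(np.uint8))
    for i in range(1,n):
        if st[i,4]>15: print(' cap',np.nanmedian(W[l==i],0).round(),sx[l==i].mean().round(),sy[l==i].mean().round())
E
python3 lv.py
```

```text
clock: 18.48
eef_pos: [459.8, -36.6, 327.6]
eef_rot: [-3.141, -0.001, -0.2]
wrist_force: [6.8, 4.1, -7.9]
finger_gap: 19.1
finger_force: 30.0
clock: 18.73
eef_pos: [459.9, -36.4, 327.5]
eef_rot: [-3.141, -0.001, -0.2]
wrist_force: [5.0, 3.8, -5.5]
finger_gap: 19.3
finger_force: 30.0
[459.9 -36.4 327.5] [ 5.   3.8 -5.5] 19.3235968812914
side tray z 59.9 sill z 60.1
 cap [ 554. -138.  149.] 2.0 -83.0
 cap [562. -48. 150.] -8.0 7.0
 cap [589.  37. 151.] 1.0 96.0
scene tray z 60.9 sill z 61.5
 cap [ 561. -144.  150.] 9.0 -86.0
 cap [570. -53. 150.] -0.0 5.0
 cap [596.  31. 150.] 8.0 92.0
```

The tray is at 60 mm, level with the sill, and all three caps are upright at about 150–155 mm. The path fits a 100 mm circle with the grip straight above the axis. I hand in.

```bash
python3 -c "
from cell import manip
print(manip.sign_off())"
```

```text
the job is handed in; nothing more can be done
None
```

The fallen bottle stands released on the right blue spot, about 4 mm off centre, the other two bottles still stand on theirs, and the gripper holds the lever straight up with the tray level with the sill; handed in at about 19 s, result not reported back.

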